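# Push a cap carrier down the checking lane and start the check

## Robot

A 6-joint arm with a two-finger parallel gripper is mounted at the origin on the work surface. World frame = base frame: x ahead of the robot, y to its left, z up, the work surface at z = 0. Lengths are in m, angles in rad, forces in N, time in s.
With the tool pointing down it reaches from about 0.25 to 0.725 m from the base axis. Payload 4 kg.
Tool frame: the origin (TCP) lies on the centre line of the jaws, within the pads' length; the fingertips stand ahead of it and the grasp point (between the pads) lies 3 mm ahead of it (bot.tcp_to_tips is the z of the fingertips in the tool frame, in m); z points along the fingers, y is the line along which they close (so a half turn about z gives the same grasp; the last joint's range is limited). The gripper opens to 85 mm and grips with 20 to 120 N. Pads are 22 mm wide; open, the fingers measure 114 mm over their backs; the gripper's body (76 mm by 85 mm) begins 54 mm behind the grasp point. The pads swing forward as they close: fully open they stand 13 mm farther back than shut.
Start: joints at [1.294, 0.241, 0.005, 1.335, 0, 1.571], TCP at [0.137, 0.481, 0.253] pointing down, gripper open.
Joint ranges: [-2.72, 2.72], [-1.05, 1.87], [-1.09, 1.28], [-1.99, 2.15], [-1.42, 1.44], [-3.14, 3.14]. Speed limits (rad/s): [2.79, 2.79, 3.14, 3.14, 3.14, 3.14].

## Interface

Orientations are given as a unit quaternion [x, y, z, w].
In Python, from workcell import telemetry, camera, camera_params, ticket, boxes_of, cut_out, spot_point, bot gives the robot as it stands.
- The arm moves only by the shell command python3 -m creep 'ROWS'. ROWS is text: rows parted by semicolons, each of 5 numbers parted by spaces: the opening, from 0 (shut) to 1 (fully open), then the shift along the tool's x, y, z in units of 150 mm (1.0 is 150 mm), then the turn about the tool's z in units of 180 degrees (1.0 is 180 degrees). In form: claw x y z turn; .... A call has 1 to 12 rows; each row is the pose to reach, as a shift and turn from the pose commanded when the call began, along the tool's axes at that moment, turning the shorter way round; what a row does not reach only later rows make up. A row lasts 1/8 s, in which the tool goes at most 62.5 mm and 10.7 degrees, less where a joint would pass 70% of its speed; a pose out of reach is approached as far as the arm can. A call with a number of a shift or a turn outside -1 to 1 is refused whole. A call with a gripper value outside its range is refused whole. The fingers move at their own pace and stop on an object; the grip force is fixed at half the most. Time passes only in rows, so rows that repeat a pose let the fingers close. It gives the time, the measured TCP pose, the force, the opening and the grip force at its end, in the units of the state.
- telemetry.get_obs(): the state, without advancing time (a new reading comes with each control period).
- camera(name): name is "scene" or "side" or "wrist"; returns the picture (400x640x3 uint8, red, green, blue); there is no depth.
- camera_params(name): a dict with "camera_matrix" (3x3 intrinsics, pixels), "eye" and "attitude" of the camera in the world. Camera axes: x right, y down, z forward; pixel columns grow to the right and rows downward; lengths in m; the calibration is good to about 2 mm. A picture is of the moment at which its call begins: read the wrist's pose just before it. camera_params takes no time and is no camera call; for the wrist camera it gives the pose at the moment of the call.
- ticket.job_done(): hands the job in; it is judged then, once.
Trained networks look in the newest picture that a camera, given by its name, has taken for a name from the list of things; names that differ only in an ending like _2 or _b are one class to them, and where a whole thing is asked for, a point or a joint stands for the part that bears it (a point fixed in the world has none). Each returns a list of dicts, best first, with "conf" (0 to 1); they miss things now and then, are a little off and sometimes report something else, mostly with a low value. They report only what shows in the picture. A call takes as long as a camera call. They do not tell look-alikes from the thing itself.
- boxes_of(thing, camera): "at" ([x, y, z] in m, in world coordinates, good to about 4 mm: the middle of the surface that is visible of it).
- cut_out(thing, camera): "pixels" (400x640 bool, what is visible of it).
- spot_point(thing, camera): "at" ([x, y, z] in m, in world coordinates, good to about 4 mm: a listed point, or the origin of a listed thing).
The state is a dict: "clock": time; "joint_pos": joint angles; "joint_vel": joint speeds; "tau": joint torques, N m; "eef_pos": TCP position; "tool_rot": TCP orientation; "ft_force": force on the tool from outside, world axes, zero at the start; "ft_torque": the same for the moment, N m; "grip_width": finger opening in m; "grasp_force": force on a finger pad.
Only numpy, scipy, OpenCV 4.12 (cv2) and the standard library are available. Lean on these libraries where they do the work, as an engineer would, in place of code of your own. Each camera call takes 0.05 s, during which the arm holds its last target. There are 200 camera calls.

## Task

Push the white carrier with the orange caps along the checking lane, between the two black guide rails, until it sits square against the yellow stop, and keep both the carrier and your fingers off the rails all the way. Then press the green button behind the stop fully down, and let go. Only slide the carrier gently, never lift or tip it, and leave everything else on the bench alone.

Things in the scene. Friction and masses are not known exactly. Their poses are not given: they have to be found in the camera images.
- carrier: Loose white block tray with 3 x 3 orange caps on top, 100 mm long (its x), 92 mm wide (its y), 34 mm high plus 4 mm of caps (look only); 0.25 to 0.5 kg. Origin: centre of its underside; x points roughly down the lane, z up. It starts on the blue apron of the bed (10 mm above the table), before the rails, up to 20 mm off the centreline and 0.2 rad askew.
- lane: Fixed flat aluminium bed, 480 mm long (its x), 240 mm wide (its y), 10 mm thick. Origin: centre of its underside, on the table. Its x axis is the lane's centreline and the direction to push in, towards stop and button; z up. Open blue apron from x = -230 to -30 mm, rails from x = -20 to +180 mm.
- rail_left: Fixed black guide rail at the lane's +y side, 200 mm long (its x), 12 mm wide, 16 mm high, top 26 mm above the table. Origin: centre of its underside, at x = 80, y = +62, z = 10 mm in the lane's frame. The clear lane between the rails is 112 mm wide: 10 mm on each side of a centred, straight carrier.
- rail_right: The same at the lane's -y side: origin at x = 80, y = -62, z = 10 mm in the lane's frame.
- stop: Fixed yellow stop block on the bed across the lane, 20 mm (x) by 90 mm (y) by 24 mm high, 30 mm with its two screw heads. Origin: on the bed, at the middle of the face that the carrier meets; axes as the lane's. Its x in the lane's frame is between 110 and 150 mm. A carrier that is home has its origin 50 mm before this one.
- check_button_top (a point): Centre of the top face of the round green push button (28 mm diameter, in a grey housing), on the lane's centreline at x = 207 mm in the lane's frame, behind the stop. It is pressed straight down.
- check_button (a joint): Travel of the green button in m: 0 up, 0.006 fully down; a spring pushes it back up. About 5 N holds it fully down.
- orange_cap: Bystander: loose orange cap, 28 mm across, 24 mm high, on the bed outside the +y rail; origin at the centre of its underside.
- white_cap: Bystander: loose white cap, 28 mm across, 24 mm high, on the bed outside the -y rail; origin at the centre of its underside.
- white_carrier: Bystander: loose grey tray with white caps, same size as the carrier, on the table; origin at the centre of its underside.
- screwdriver: Bystander: loose screwdriver with a red handle, lying on the table beyond the end of the lane.
- grease_jar: Bystander: loose jar, 56 mm across, 60 mm high, on the table; origin at the centre of its underside.
- gauge_block: Bystander: loose steel block, 50 x 30 x 30 mm, on the table; origin at the centre of its underside.
Mind the look-alikes: they are no part of the job. Leave any purple or red look-alike of the carrier alone.

How it is judged:
By the outcome, as a careful person would: the job done as asked, in the order asked, and still so for the second after the job is handed in, with the robot touching nothing.
It also fails if it takes over 58 s, if anything falls off the work surface, if the arm or the gripper's body presses on something with over 40 N, if the wrist force passes 120 N, or if a joint passes its speed limit or range.

## Working session

There is one attempt and no reset: what is moved stays moved. The work goes in short steps, Python scripts to look and compute and a shell command to move; the robot and the scene stay as the last step left them, time stands still between calls to the robot, and variables do not carry over. Pictures are saved under pics/ and viewed, at most 11 in all, crops included, and the job is handed in when it is done.

```bash
mkdir -p pics; ls
python3 - <<'E'
from workcell import *
import cv2, numpy as np
o=telemetry.get_obs(); print({k:np.round(v,3) for k,v in o.items()}); print(bot.tcp_to_tips)
ims=[]
for c in("scene","side"):
    im=camera(c); cv2.imwrite(f"pics/{c}0.png",im[:,:,::-1]); 
    p=camera_params(c); print(c,np.round(p["eye"],3))
    for t in("carrier","lane","stop","check_button_top","rail_left","rail_right","orange_cap","white_cap","white_carrier","grease_jar","gauge_block","screwdriver"):
        print(t,[(np.round(d["at"],3).tolist(),round(d["conf"],2)) for d in spot_point(t,c)][:3])
E
```

```text
pics
{'clock': np.float64(0.0), 'joint_pos': array([ 1.294,  0.241,  0.004,  1.335, -0.   ,  1.571]), 'joint_vel': array([-0.   , -0.002,  0.   , -0.001,  0.002,  0.   ]), 'tau': array([ 1.0000e-03, -3.7231e+01,  2.5241e+01,  1.7000e-02,  0.0000e+00,
        0.0000e+00]), 'eef_pos': array([0.136, 0.48 , 0.252]), 'tool_rot': array([ 0.138,  0.99 , -0.001, -0.   ]), 'ft_force': array([ 0.388, -0.619,  0.626]), 'ft_torque': array([ 0.021,  0.026, -0.021]), 'grasp_force': np.float64(0.0), 'grip_width': np.float64(0.085)}
0.022
scene [ 1.077 -0.738  0.946]
carrier [([0.287, 0.562, 0.003], 0.86), ([0.272, -0.24, -0.002], 0.86), ([0.551, 0.188, 0.007], 0.84)]
lane [([0.53, 0.028, -0.001], 0.66), ([0.548, 0.184, 0.004], 0.41)]
stop [([0.525, -0.084, 0.011], 0.6)]
check_button_top [([0.516, -0.176, 0.029], 0.54)]
rail_left [([0.587, -0.052, 0.008], 0.49)]
rail_right [([0.463, -0.047, 0.014], 0.76), ([0.516, -0.176, 0.032], 0.54)]
orange_cap [([0.623, 0.014, 0.011], 0.44)]
white_cap [([0.43, -0.028, 0.012], 0.62), ([0.632, -0.422, 0.0], 0.48)]
white_carrier [([0.631, -0.424, -0.002], 0.72)]
gr
[... 192 characters left out ...]
 ([0.272, -0.24, -0.002], 0.64), ([0.291, 0.563, 0.003], 0.62)]
lane [([0.534, 0.028, -0.001], 0.85), ([0.673, 0.462, 0.003], 0.46)]
stop [([0.524, -0.081, 0.013], 0.55)]
check_button_top [([0.512, -0.175, 0.034], 0.36)]
rail_left [([0.588, -0.052, 0.009], 0.64)]
rail_right [([0.463, -0.044, 0.01], 0.75)]
orange_cap [([0.623, 0.019, 0.006], 0.63)]
white_cap [([0.427, -0.029, 0.007], 0.52)]
white_carrier [([0.631, -0.426, -0.002], 0.81), ([0.671, 0.461, 0.004], 0.66), ([0.414, -0.447, -0.003], 0.19)]
grease_jar [([0.671, 0.461, 0.003], 0.84), ([0.474, 0.474, 0.007], 0.64)]
gauge_block [([0.531, 0.028, -0.003], 0.74), ([0.472, 0.474, 0.004], 0.64)]
screwdriver [([0.414, -0.443, -0.002], 0.65)]
```

View pics/scene0.png

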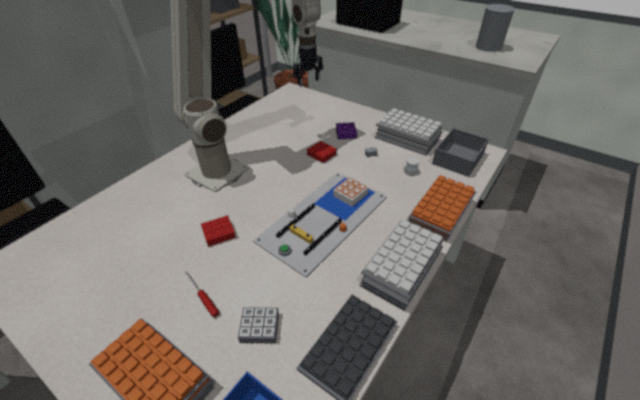

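View pics/side0.png

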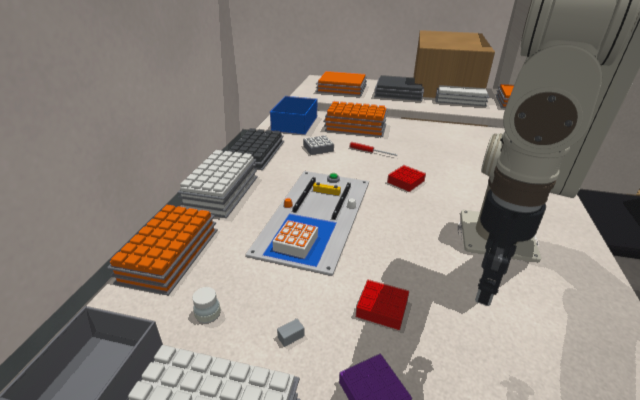

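The carrier to push is the white tray with orange caps on the blue apron: scene (350,190), side (296,238). These could be mistaken for it:

- Red trays: scene (322,152) and (219,230)
- Purple tray: scene (346,131)
- Grey tray with white caps: scene (259,324)
- Large orange-capped stacks: scene (443,203) and (150,362)

The lane runs from the apron to the yellow stop at scene (301,233) and the green button at (284,249). Next I'll move the wrist camera over it for a close look.

```bash
cat > h.py <<'E'
from workcell import *
import cv2, numpy as np
from scipy.spatial.transform import Rotation as Ro
def st():
    o=telemetry.get_obs(); R=Ro.from_quat(o["tool_rot"]).as_matrix()
    return o,np.array(o["eef_pos"]),R
def K(c):
    p=camera_params(c); a=np.array(p["attitude"]); R=a if a.shape==(3,3) else Ro.from_quat(a).as_matrix()
    return np.array(p["camera_matrix"]),np.array(p["eye"]),R
def ray(px,z,cam):   # pixels (N,2) -> world at height z
    M,e,R=cam; px=np.atleast_2d(px).astype(float)
    d=np.c_[px,np.ones(len(px))]@np.linalg.inv(M).T@R.T
    return e+d*((z-e[2])/d[:,2])[:,None]
def proj(P,cam):
    M,e,R=cam; q=(np.atleast_2d(P)-e)@R@M.T; return q[:,:2]/q[:,2:]
def go(x,y,z,yaw=None): # yaw: world angle of tool y axis; prints shift/turn needed
    o,p,R=st(); s=R.T@(np.array([x,y,z])-p)/.15; t=0
    if yaw is not None:
        c=np.arctan2(R[1,1],R[0,1]); t=-((yaw-c+np.pi)%(2*np.pi)-np.pi)/np.pi
    print("t",round(float(o["clock"]),2),"pos",np.round(p,4),"shift",np.round(s,3),"turn",round(t,4))
E
python3 - <<'E'
from h import *
go(.53,.07,.36,-.05)
M,e,R=K("wrist"); print(camera_params("wrist")["attitude"],M); o,p,T=st(); print("cam in tool",T.T@(e-p),"\n",T.T@R)
E
```

```text
t 1.3 pos [0.1366 0.481  0.2533] shift [-3.271 -1.919 -0.711] turn 0.4278
[0.78987646 0.59678024 0.08532897 0.11254992] [[280.37883924   0.         322.14845319]
 [  0.         280.37883924 201.88056455]
 [  0.           0.           1.        ]]
cam in tool [ 0.07066801  0.00046349 -0.11950501] 
 [[ 1.33236190e-04 -9.60096668e-01 -2.79668323e-01]
 [ 9.99999888e-01  8.56415250e-07  4.73467757e-04]
 [-4.54335304e-04 -2.79668355e-01  9.60096560e-01]]
```

```bash
python3 -m creep '1 -0.35 -0.2 -0.3 0; 1 -0.7 -0.4 -0.6 0; 1 -1 -0.59 -0.7 0; 1 -1 -0.59 -0.7 0' | tail -3; python3 -m creep '1 -0.35 -0.2 0 0; 1 -0.7 -0.4 0 0; 1 -1 -0.59 0 0; 1 -1 -0.59 0 0' >/dev/null; python3 -m creep '1 -0.35 -0.2 0 0.05; 1 -0.7 -0.4 0 0.1; 1 -1 -0.59 0 0.15; 1 -1 -0.59 0 0.2; 1 -1 -0.59 0 0.25; 1 -1 -0.59 0 0.3; 1 -1 -0.59 0 0.36; 1 -1 -0.59 0 0.42;1 -1 -0.59 0 0.42'
python3 - <<'E'
from h import *
go(.53,.07,.36,-.05)
E
```

```text
ft_force: [0.1, -0.5, 0.1]
grip_width: 0.0852
grasp_force: 0.0
clock: 3.42
eef_pos: [0.4965, 0.1041, 0.3577]
tool_rot: [0.715, 0.7, -0.0, -0.001]
ft_force: [0.6, 0.2, 0.7]
grip_width: 0.0853
grasp_force: 0.0
t 3.42 pos [0.4965 0.1041 0.3577] shift [-0.223  0.228 -0.016] turn 0.0091
```

```bash
python3 -m creep '0.6 -0.22 0.23 0 0.009; 0.6 -0.22 0.23 0 0.009; 0.6 -0.22 0.23 0 0.009; 0.6 -0.22 0.23 0 0.009'
python3 - <<'E'
from h import *
cam=K("wrist"); im=camera("wrist"); np.save("w1.npy",im); cv2.imwrite("pics/w1.png",im[:,:,::-1])
import pickle; pickle.dump(cam,open("w1.pkl","wb"))
for t in("carrier","lane","stop","check_button_top","rail_left","rail_right","orange_cap","white_cap"):
    print(t,[(np.round(d["at"],3).tolist(),round(d["conf"],2)) for d in spot_point(t,"wrist")][:2])
E
```

```text
clock: 3.92
eef_pos: [0.5301, 0.0695, 0.3584]
tool_rot: [0.725, 0.689, 0.0, -0.0]
ft_force: [0.3, 0.2, -0.5]
grip_width: 0.0512
grasp_force: 0.0
carrier [([0.546, 0.189, 0.005], 0.96), ([0.43, -0.029, 0.01], 0.71)]
lane [([0.529, 0.031, 0.003], 0.95)]
stop [([0.523, -0.083, 0.007], 0.9)]
check_button_top [([0.516, -0.179, 0.031], 0.65)]
rail_left [([0.589, -0.055, 0.01], 0.77)]
rail_right [([0.464, -0.045, 0.011], 0.72)]
orange_cap [([0.619, 0.013, 0.008], 0.8)]
white_cap [([0.429, -0.03, 0.013], 0.77)]
```

View pics/w1.png

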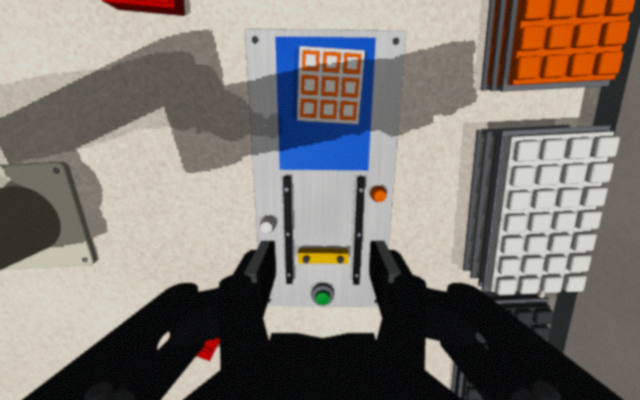

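```bash
cat > meas.py <<'E'
from h import *
def rect(mask,z,cam,k=3):
    m=cv2.morphologyEx(mask.astype(np.uint8),cv2.MORPH_OPEN,np.ones((k,k)))
    n,l,s,c=cv2.connectedComponentsWithStats(m); i=1+np.argmax(s[1:,4]); ys,xs=np.where(l==i)
    ct=max(cv2.findContours((l==i).astype(np.uint8),cv2.RETR_EXTERNAL,cv2.CHAIN_APPROX_NONE)[0],key=len)[:,0]
    w=ray(ct,z,cam)[:,:2]; (cx,cy),(a,b),th=cv2.minAreaRect((w*1000).astype(np.float32))
    return np.round([cx,cy,a,b,th],1)
def carrier(cam,im):  # white top + orange caps within cut_out
    d=cut_out("carrier","wrist")
    return [(round(x["conf"],2),rect(x["pixels"],.044,cam)) for x in d[:2]]
E
python3 - <<'E'
from meas import *
import pickle
cam=pickle.load(open("w1.pkl","rb")); im=np.load("w1.npy")
hsv=cv2.cvtColor(im,cv2.COLOR_RGB2HSV); H,S,V=cv2.split(hsv)
roi=np.zeros(H.shape,bool)
c=carrier(cam,im); print("carrier",c)
roi[:]=0; roi[25:180,260:390]=1
blue=(H>100)&(H<130)&(S>120)&roi
hull=cv2.convexHull(np.argwhere(blue)[:,::-1].astype(np.int32)); m=np.zeros(H.shape,np.uint8); cv2.fillConvexPoly(m,hull,1)
print("blue",rect(m,.010,cam))
for n,(x0,x1) in dict(R=(278,300),L=(348,372)).items():
    roi[:]=0; roi[172:290,x0:x1]=1; print(n,rect((V<70)&roi,.026,cam,1))
roi[:]=0; roi[240:272,290:358]=1; print("stop",rect((H>18)&(H<35)&(S>140)&roi,.034,cam,1))
roi[:]=0; roi[275:310,300:345]=1; print("btn",rect((H>45)&(H<85)&(S>100)&roi,.032,cam,1))
E
```

```text
carrier [(0.91, array([546.8, 188.5, 100.2,  92.7,  83.7])), (0.81, array([304.3, 298.8,  16.3, 106.9,  87. ]))]
blue [538.4 160.7 198.  150.5  86.7]
R [465.7 -41.7 197.   11.4  86.5]
L [586.7 -49.8 197.3  11.3  86.4]
stop [523.9 -85.3  28.9  87.3  85.7]
btn [ 517.7 -171.7   27.6   25.8   87.1]
```

The picture shows the lane from above. The white and orange carrier is at (331,85) on the blue apron, rails at x≈288 and 360, yellow stop at (324,257), green button at (321,294). The carrier is about 7 mm off the centreline and 2.8° askew.

Run:
```python
from h import *
im=np.load("w1.npy"); cv2.imwrite("pics/w1c.png",cv2.resize(im[20:140,260:400,::-1],None,fx=4,fy=4))
go(.5552,.266,.04,-.110)
```

```text
t 4.42 pos [0.5306 0.0688 0.3584] shift [1.322 0.093 2.122] turn 0.0179
```

View pics/w1c.png

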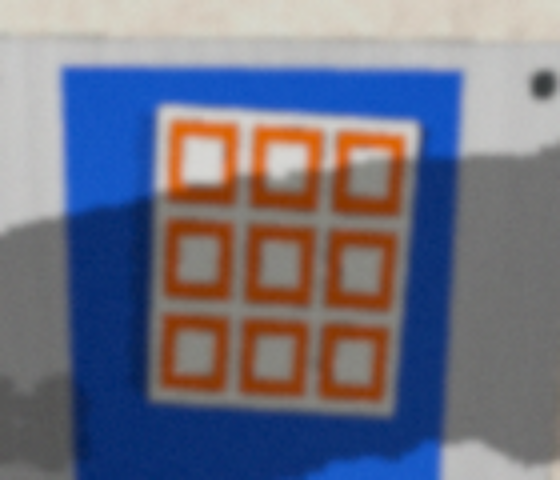

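The crop shows a white block with a 3x3 grid of orange caps on the blue apron, so this is the carrier. I'll move behind it and come down.

```bash
python3 -m creep '0.6 0.35 0 0 0.01; 0.6 0.7 0.05 0 0.018; 0.6 1 0.093 0.2 0.018; 0.6 1 0.093 0.4 0.018;0.6 1 0.093 0.4 0.018'>/dev/null
python3 - <<'E'
from h import *
go(.5552,.266,.04,-.110)
E
```

```text
t 5.05 pos [0.5511 0.2178 0.2952] shift [0.328 0.003 1.701] turn 0.0002
```

```bash
python3 -m creep '0.6 0.33 0 0 0; 0.6 0.33 0 0.3 0; 0.6 0.33 0 0.6 0; 0.6 0.33 0 0.85 0; 0.6 0.33 0 1 0;0.6 0.33 0 1 0'>/dev/null; python3 -m creep '0.6 0 0 0.2 0; 0.6 0 0 0.4 0;0.6 0 0 0.6 0;0.6 0 0 0.68 0;0.6 0 0 0.7 0;0.6 0 0 0.7 0'
python3 - <<'E'
from h import *
go(.5552,.266,.04,-.110)
cam=K("wrist"); im=camera("wrist"); cv2.imwrite("pics/w2.png",im[:,:,::-1])
E
```

```text
clock: 6.55
eef_pos: [0.5592, 0.2674, 0.0449]
tool_rot: [0.745, 0.667, 0.001, 0.0]
ft_force: [-0.4, -0.8, 0.9]
grip_width: 0.051
grasp_force: 0.0
t 6.55 pos [0.5592 0.2674 0.0449] shift [-0.012 -0.026  0.033] turn -0.0002
```

View pics/w2.png

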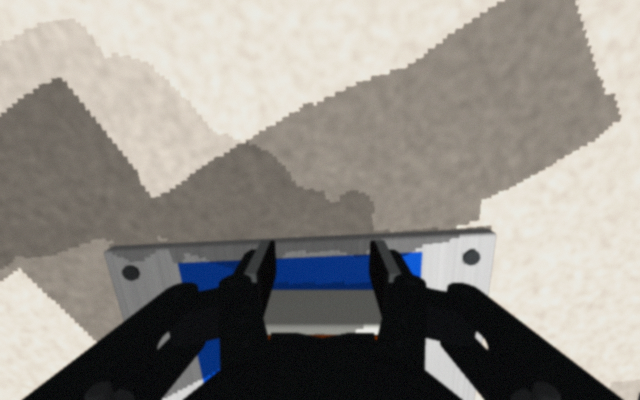

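The view shows the carrier's back face at (322,307), between the two fingers at (258,275) and (385,275). The fingers are behind it and clear of it. Now a slow approach.

```bash
python3 -m creep '0.6 -0.01 -0.03 0.03 0; 0.6 -0.03 -0.03 0.03 0; 0.6 -0.05 -0.03 0.03 0;0.6 -0.07 -0.03 0.03 0;0.6 -0.09 -0.03 0.03 0;0.6 -0.105 -0.03 0.03 0;0.6 -0.12 -0.03 0.03 0;0.6 -0.135 -0.03 0.03 0;0.6 -0.135 -0.03 0.03 0'
python3 - <<'E'
from h import *
go(.530,.028,.04,-.0611)
E
```

```text
clock: 7.72
eef_pos: [0.5514, 0.2474, 0.0388]
tool_rot: [0.745, 0.667, 0.0, -0.0]
ft_force: [0.3, 1.6, 0.5]
grip_width: 0.0513
grasp_force: 0.3
t 7.72 pos [0.5514 0.2474 0.0388] shift [-1.469  0.019 -0.008] turn -0.0156
```

```bash
python3 -m creep '0.6 -0.03 -0.002 0 0; 0.6 -0.06 -0.005 0 0; 0.6 -0.1 -0.008 0 0;0.6 -0.135 -0.011 0 0;0.6 -0.17 -0.014 0 0;0.6 -0.205 -0.017 0 0;0.6 -0.24 -0.02 0 -0.002;0.6 -0.275 -0.023 0 -0.004;0.6 -0.31 -0.026 0 -0.006;0.6 -0.345 -0.028 0 -0.008;0.6 -0.375 -0.03 0 -0.01;0.6 -0.4 -0.032 0 -0.012'
python3 - <<'E'
from h import *
go(.530,.028,.04,-.0611)
camera("scene");camera("side")
for c in("scene","side"):
    print(c,[(np.round(d["at"],3).tolist(),round(d["conf"],2)) for d in spot_point("carrier",c)][:3])
    for d in cut_out("carrier",c)[:3]:
        ys,xs=np.where(d["pixels"]); print(d["conf"],xs.mean(),ys.mean(),xs.min(),xs.max(),ys.min(),ys.max())
cv2.imwrite("pics/sd3.png",cv2.resize(camera("side")[150:290,220:400,::-1],None,fx=4,fy=4))
E
```

```text
clock: 9.22
eef_pos: [0.5399, 0.188, 0.0388]
tool_rot: [0.732, 0.681, 0.0, -0.0]
ft_force: [0.8, 0.7, -1.7]
grip_width: 0.051
grasp_force: 1.1
t 9.22 pos [0.5399 0.188  0.0388] shift [-1.068  0.011 -0.008] turn -0.0036
scene [([0.629, -0.423, -0.002], 0.66), ([0.268, -0.24, -0.001], 0.65), ([0.538, 0.126, 0.011], 0.58)]
0.87 217.59459459459458 231.04890604890605 200 235 216 247
0.71 321.50224215246635 151.4506726457399 307 336 140 162
0.64 340.18873668188735 199.4779299847793 323 357 186 214
side [([0.295, 0.351, 0.0], 0.89), ([0.54, 0.122, 0.003], 0.77), ([0.268, -0.244, 0.002], 0.74)]
0.9 405.64835164835165 177.59811616954474 387 424 165 190
0.84 382.0164609053498 303.75925925925924 356 407 279 330
0.77 372.0239043824701 381.2523240371846 339 411 354 399
```

View pics/sd3.png

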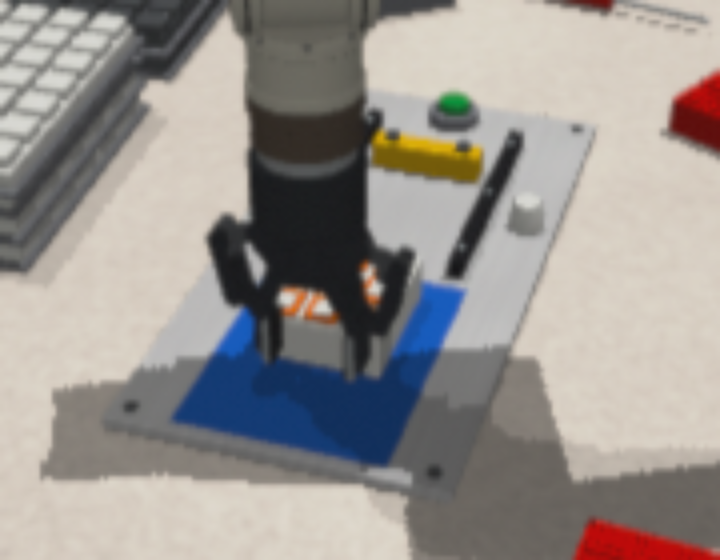

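The carrier is moving down the apron with both fingers on its back face, at (300,330) in the crop. Before it enters the rails I'll back off, rise and measure it with the wrist camera.

```bash
python3 -m creep '0.6 0.05 0 0 0; 0.6 0.12 0 -0.1 0; 0.6 0.12 0 -0.4 0; 0.6 0.1 0 -0.8 0;0.6 -0.2 0 -1 0;0.6 -0.5 0 -1 0;0.6 -0.5 0 -1 0;0.6 -0.5 0 -1 0'
cat > look.py <<'E'
from meas import *
import sys
cam=K("wrist"); im=camera("wrist"); cv2.imwrite("pics/%s.png"%sys.argv[1],im[:,:,::-1])
c=carrier(cam,im)
for x in c: print(x)
H,S,V=cv2.split(cv2.cvtColor(im,cv2.COLOR_RGB2HSV))
for t,z in(("rail_left",.026),("rail_right",.026),("stop",.034)):
    for d in cut_out(t,"wrist")[:1]: print(t,round(d["conf"],2),rect(d["pixels"],z,cam,1))
go(.544,.21,.04,-.0611)
E
python3 look.py w4
```

```text
clock: 10.58
eef_pos: [0.5346, 0.1139, 0.1887]
tool_rot: [0.732, 0.681, 0.0, -0.0]
ft_force: [0.3, -0.0, 0.2]
grip_width: 0.0514
grasp_force: 0.0
(0.68, array([326.4, 291.2,   7.1,  82.7,  85.8]))
(0.55, array([538.6, 128.1,  98.9,  91.6,  85.9]))
rail_left 0.81 [586.2 -37.4  64.4  13.1  88.5]
rail_right 0.97 [468.4 -19.5  74.5  14.5  83.4]
t 10.82 pos [0.5344 0.1144 0.1883] shift [0.64  0.019 0.989] turn -0.0032
```

View pics/w4.png

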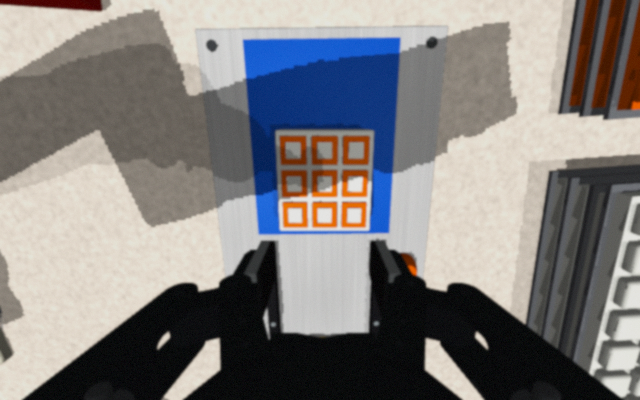

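The carrier is at (325,180), almost square and nearly centred on the apron. I'll refit the apron centreline from this picture.

Run:
```python
from meas import *
cam=K("wrist"); im=cv2.imread("pics/w4.png")
H,S,V=cv2.split(cv2.cvtColor(im,cv2.COLOR_BGR2HSV)); b=(H>100)&(H<130)&(S>120); b[240:]=0; b[:,:230]=0; b[:,420:]=0
m=np.zeros(H.shape,np.uint8); cv2.fillConvexPoly(m,cv2.convexHull(np.argwhere(b)[:,::-1].astype(np.int32)),1)
r=rect(m,.01,cam); print(r)
print("offset of carrier", 538.6-(r[0]+(128.1-r[1])/np.tan(np.radians(86.5))), "TCP y 194 centre x", r[0]+(194-r[1])/np.tan(np.radians(86.5)))
```

```text
[538.2 161.1 199.  149.8  86.6]
offset of carrier 2.4183664649659704 TCP y 194 centre x 540.2122502029509
```

```bash
python3 -m creep '0.6 0.3 0.01 0 0; 0.6 0.6 0.019 0 0; 0.6 0.62 0.019 0.2 0; 0.6 0.62 0.019 0.5 0;0.6 0.62 0.019 0.8 0;0.6 0.62 0.019 0.95 0;0.6 0.6 0.019 0.985 0;0.6 0.58 0.019 0.985 0;0.6 0.56 0.019 0.985 0;0.6 0.54 0.019 0.985 0;0.6 0.52 0.019 0.985 0;0.6 0.5 0.019 0.985 0'
python3 - <<'E'
from h import *
go(.5305,.0285,.04,-.0611)
E
```

```text
clock: 12.32
eef_pos: [0.5429, 0.1878, 0.0414]
tool_rot: [0.732, 0.681, 0.0, 0.0]
ft_force: [-0.3, 0.3, -0.1]
grip_width: 0.0511
grasp_force: 0.0
t 12.32 pos [0.5429 0.1878 0.0414] shift [-1.065 -0.006  0.009] turn -0.0037
```

```bash
python3 -m creep '0.6 -0.03 -0.001 0 0; 0.6 -0.06 -0.003 0 0; 0.6 -0.09 -0.005 0 0;0.6 -0.12 -0.007 0 0;0.6 -0.155 -0.009 0 -0.001;0.6 -0.19 -0.011 0 -0.002;0.6 -0.225 -0.013 0 -0.003;0.6 -0.26 -0.014 0 -0.004;0.6 -0.295 -0.015 0 -0.004;0.6 -0.33 -0.015 0 -0.004;0.6 -0.365 -0.015 0 -0.004;0.6 -0.4 -0.015 0 -0.004'
python3 - <<'E'
from h import *
go(.5303,.0285,.04,-.0611)
cv2.imwrite("pics/sc5.png",cv2.resize(camera("scene")[160:280,240:400,::-1],None,fx=5,fy=5))
for c in("scene","side"):
    if c=="side": camera(c)
    print(c,[(np.round(d["at"],3).tolist(),round(d["conf"],2)) for d in spot_point("carrier",c)][:3])
E
```

```text
clock: 13.82
eef_pos: [0.5361, 0.128, 0.0411]
tool_rot: [0.728, 0.686, -0.0, -0.0]
ft_force: [-0.3, 4.6, 3.5]
grip_width: 0.0512
grasp_force: 2.2
t 13.82 pos [0.5361 0.128  0.0411] shift [-0.664  0.001  0.007] turn 0.0003
scene [([0.294, 0.352, 0.002], 0.64), ([0.267, -0.243, -0.001], 0.6), ([0.533, 0.066, 0.009], 0.58)]
side [([0.532, 0.063, 0.003], 0.96), ([0.298, 0.354, -0.001], 0.86), ([0.29, 0.566, -0.001], 0.86)]
```

View pics/sc5.png

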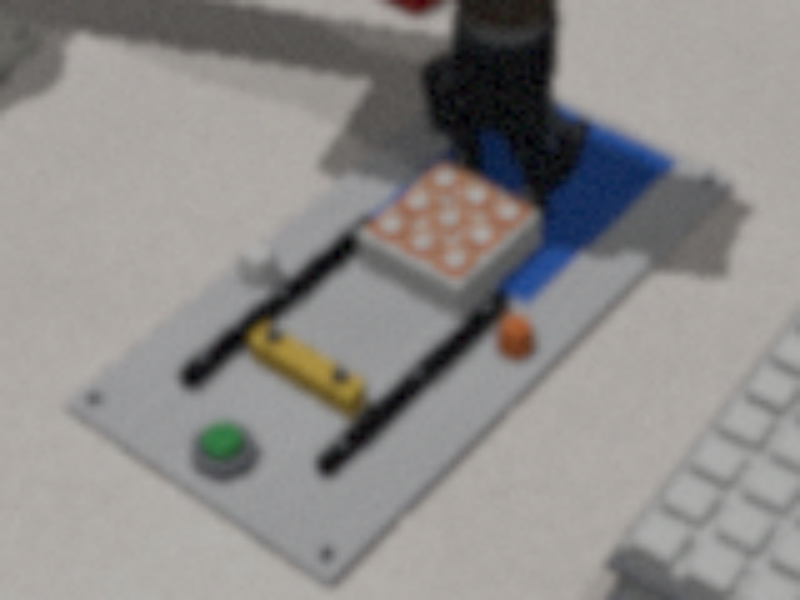

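The carrier's front edge is just entering between the rails, at about (430,240) in the crop, and is centred and square. I'll continue straight.

```bash
python3 -m creep '0.6 -0.03 0 0 0; 0.6 -0.065 0 0 0; 0.6 -0.1 0 0 0;0.6 -0.135 0 0 0;0.6 -0.17 0 0 0;0.6 -0.205 0 0 0;0.6 -0.24 0 0 0;0.6 -0.275 0 0 0;0.6 -0.31 0 0 0;0.6 -0.345 0 0 0;0.6 -0.38 0 0 0;0.6 -0.415 0 0 0'
python3 - <<'E'
from h import *
go(.5303,.0285,.04,-.0611)
for c in("scene","side"):
    im=camera(c)
    print(c,[(np.round(d["at"],3).tolist(),round(d["conf"],2)) for d in spot_point("carrier",c)][:3])
E
```

```text
clock: 15.52
eef_pos: [0.5325, 0.0659, 0.0411]
tool_rot: [0.728, 0.686, 0.0, 0.0]
ft_force: [0.2, 1.5, -1.6]
grip_width: 0.0515
grasp_force: 0.9
t 15.53 pos [0.5325 0.0659 0.0411] shift [-0.25   0.     0.007] turn 0.0003
scene [([0.53, 0.004, 0.008], 0.77), ([0.269, -0.24, -0.003], 0.73), ([0.295, 0.353, 0.001], 0.62)]
side [([0.295, 0.351, -0.003], 0.96), ([0.53, 0.001, 0.002], 0.72), ([0.291, 0.562, 0.003], 0.63)]
```

```bash
python3 -m creep '0.6 -0.03 0 0 0; 0.6 -0.06 0 0 0; 0.6 -0.09 0 0 0;0.6 -0.115 0 0 0;0.6 -0.14 0 0 0;0.6 -0.16 0 0 0;0.6 -0.175 0 0 0;0.6 -0.19 0 0 0;0.6 -0.2 0 0 0;0.6 -0.21 0 0 0;0.6 -0.22 0 0 0'; python3 -m creep '0.6 -0.01 0 0 0;0.6 -0.02 0 0 0;0.6 -0.02 0 0 0'
```

```text
clock: 17.1
eef_pos: [0.5306, 0.0333, 0.0412]
tool_rot: [0.728, 0.686, 0.0, -0.0]
ft_force: [0.2, 3.5, 3.5]
grip_width: 0.0514
grasp_force: 2.1
clock: 17.48
eef_pos: [0.5304, 0.0301, 0.0411]
tool_rot: [0.728, 0.686, 0.0, 0.0]
ft_force: [-0.0, 3.5, 2.5]
grip_width: 0.0512
grasp_force: 1.8
```

```bash
for i in 1 2; do python3 -m creep '0.6 -0.007 0 0 0;0.6 -0.013 0 0 0;0.6 -0.013 0 0 0' | grep -E "pos|ft_f"; done
```

```text
eef_pos: [0.5302, 0.0285, 0.0411]
ft_force: [0.8, 4.8, 2.8]
eef_pos: [0.5302, 0.0284, 0.0411]
ft_force: [1.0, 10.5, 1.9]
```

The tool stopped at y = 0.0285 and the force rose to 10 N, so the carrier is against the stop. I'll back off, rise and check it from above.

```bash
python3 -m creep '0.6 -0.003 0 0 0;0.6 0.03 0 0 0; 0.6 0.1 0 0 0; 0.6 0.14 0 -0.1 0; 0.6 0.14 0 -0.4 0; 0.6 0.1 0 -0.8 0;0.4 -0.2 0 -1 0;0.2 -0.5 0 -1 0;0 -0.7 0 -1 0;0 -0.7 0 -1 0;0 -0.7 0 -1 0'; python3 look.py w6
python3 - <<'E'
from h import *
go(.518,-.174,.06,-.0611)
print([(np.round(d["at"],3).tolist(),round(d["conf"],2)) for t in ("carrier","stop","check_button_top") for d in spot_point(t,"wrist")][:6])
E
```

```text
clock: 19.6
eef_pos: [0.5237, -0.0781, 0.1915]
tool_rot: [0.728, 0.686, 0.0, 0.0]
ft_force: [0.4, -1.0, 0.5]
grip_width: 0.0001
grasp_force: 0.0
(0.56, array([526.7, -31.6,  99.8,  92.5,  86.6]))
rail_left 0.78 [586.2 -52.  196.8  15.4  86.8]
rail_right 0.87 [466.  -44.8 196.9  15.2  86.2]
stop 0.85 [523.4 -92.3  16.2  89.1  86.6]
t 19.85 pos [ 0.5238 -0.0775  0.191 ] shift [1.921 0.023 1.007] turn 0.0008
t 19.85 pos [ 0.5238 -0.0775  0.191 ] shift [-0.644 -0.001  0.874] turn 0.0008
[([0.271, -0.243, -0.003], 0.89), ([0.527, -0.03, 0.01], 0.79)]
```

View pics/w6.png

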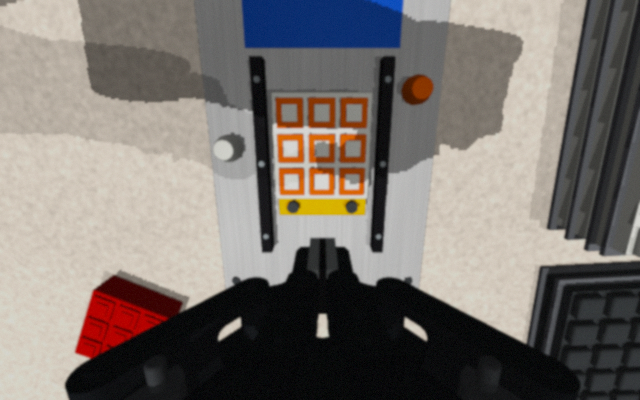

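The carrier sits flush and square against the yellow stop, at (321,147) with the stop at (322,207). The gaps to both rails are clear and even. Next I'll go over the button with the fingers shut.

```bash
python3 -m creep '0 -0.3 0 0 0; 0 -0.6 0 0 0; 0 -0.648 0 0 0; 0 -0.648 0 0.3 0;0 -0.648 0 0.6 0;0 -0.648 0 0.72 0;0 -0.648 0 0.77 0;0 -0.648 0 0.77 0;0 -0.648 0 0.77 0'
python3 - <<'E'
from h import *
go(.518,-.1745,.047,-.0611)
for c in("scene","side"):
    im=camera(c); print([(np.round(d["at"],3).tolist(),round(d["conf"],2)) for d in spot_point("check_button_top",c)])
    if c=="side": cv2.imwrite("pics/sd7.png",cv2.resize(im[140:260,260:420,::-1],None,fx=5,fy=5))
E
```

```text
clock: 21.12
eef_pos: [0.519, -0.1756, 0.0768]
tool_rot: [0.728, 0.686, 0.001, 0.001]
ft_force: [-0.9, -0.8, 0.5]
grip_width: 0.0001
grasp_force: 0.0
t 21.12 pos [ 0.519  -0.1756  0.0768] shift [ 0.007 -0.007  0.199] turn 0.0004
[([0.518, -0.178, 0.032], 0.46)]
[([0.431, -0.03, 0.007], 0.64), ([0.515, -0.174, 0.033], 0.39)]
```

View pics/sd7.png

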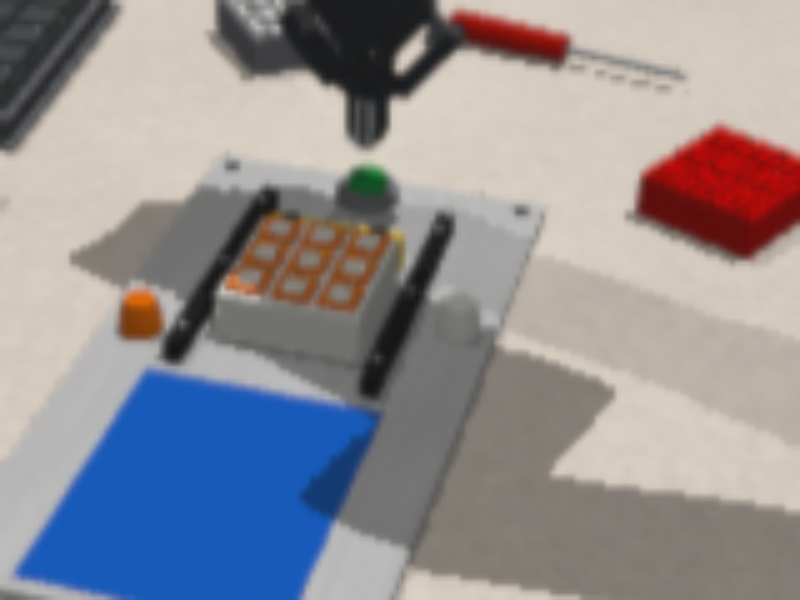

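The fingertips at (367,140) are directly over the green button at (367,180), and the carrier is still home. Pressing now.

```bash
python3 -m creep '0 0.005 -0.005 0.06 0; 0 0.005 -0.005 0.12 0; 0 0.005 -0.005 0.15 0; 0 0.005 -0.005 0.165 0; 0 0.005 -0.005 0.18 0; 0 0.005 -0.005 0.18 0' | grep -E "pos|ft_f"; python3 -m creep '0 0 0 0.01 0;0 0 0 0.02 0;0 0 0 0.02 0'| grep -E "pos|ft_f"
```

```text
eef_pos: [0.5166, -0.1744, 0.0485]
ft_force: [-4.0, 0.2, 5.0]
eef_pos: [0.5171, -0.1746, 0.0478]
ft_force: [-7.3, 2.5, 18.0]
```

```bash
python3 -m creep '0 0 0 0.007 0;0 0 0 0.007 0;0 0 0 0.007 0'| grep -E "pos|ft_f"; python3 -m creep '0 0 0 -0.05 0;0 0 0 -0.15 0;0 0 0 -0.4 0;0 0 0 -0.8 0;0 0 0 -1 0;0 0 0 -1 0;0 0 0 -1 0'
python3 - <<'E'
from h import *
im=camera("scene"); a=im[160:280,240:400,::-1]; b=camera("side")[150:270,260:420,::-1]
cv2.imwrite("pics/fin.png",cv2.resize(np.hstack([a,b]),None,fx=2.5,fy=2.5,interpolation=cv2.INTER_CUBIC))
E
python3 look.py w8
```

```text
eef_pos: [0.5172, -0.1746, 0.0477]
ft_force: [-9.4, 3.0, 23.1]
clock: 23.7
eef_pos: [0.517, -0.1746, 0.1938]
tool_rot: [0.728, 0.686, -0.0, -0.0]
ft_force: [0.6, -0.7, -0.9]
grip_width: -0.0003
grasp_force: 0.0
(0.94, array([525.5, -45. ,  74.3,  91.6,  86.6]))
(0.75, array([ 291.6, -229.1,  116.5,   98.9,   60.4]))
rail_left 0.67 [584.5 -78.4 146.5  15.   86.3]
rail_right 0.65 [464.3 -71.2 146.7  16.3  86.4]
stop 0.59 [523.4 -91.6  18.8  89.2  86.6]
t 24.05 pos [ 0.5169 -0.1746  0.1936] shift [2.57  0.028 1.025] turn 0.0003
```

View pics/fin.png

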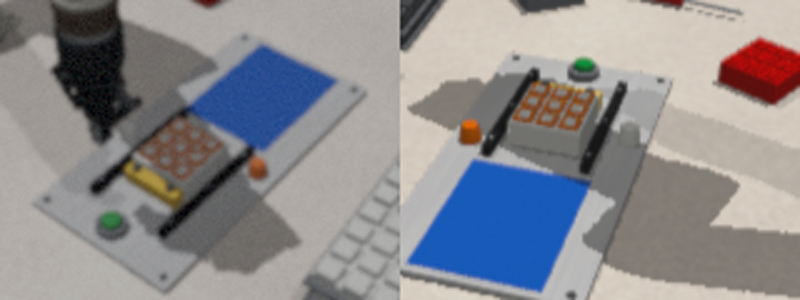

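The final view shows the carrier flush against the stop at (180,150), the button back up at (112,222), and the caps not moved. The arm is clear, so I'm handing it in.

```bash
python3 -c "
from workcell import ticket; print(ticket.job_done())"
```

```text
the job is handed in; nothing more can be done
None
```

I handed the job in at about 24 s: the carrier sits square against the yellow stop with clear gaps to both rails, and the green button was pressed to its hard stop (23 N) and released; the other items on the bed look unmoved, and no verdict came back.

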